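Park a module under the sprung probe arm

ROBOT

A 6-joint arm with a two-finger parallel gripper is mounted at the origin on the work surface. World frame = base frame: x ahead of the robot, y to its left, z up, the work surface at z = 0. Lengths are in m, angles in degrees, forces in N, time in s.
With the tool pointing down it reaches from about 0.375 to 0.9 m from the base axis. Payload 3.1 kg.
Tool frame: the origin (TCP) lies on the centre line of the jaws, within the pads' length; the fingertips stand bot.nose_length ahead of it and the grasp point (between the pads) lies 2 mm behind it (bot.nose_length is the distance from the TCP to the fingertips, in m); z points along the fingers, y is the direction in which the jaws open and shut (so a half turn about z gives the same grasp; the last joint's range is limited). The gripper opens to 87 mm and grips with 3 to 60 N. Pads are 19 mm wide; open, the fingers measure 117 mm over their backs; the gripper's body (75 mm by 190 mm) begins 51 mm behind the grasp point.
Start: joints at [60.017, 30.224, 82.088, -0, 67.689, -10.227], TCP at [0.211, 0.588, 0.24] pointing down, gripper open.
Joint ranges: [-176.69, 176.69], [-43.24, 126.21], [12.49, 139.97], [-82, 262], [0, 151.66], [-163.58, 163.58]. Speed limits (degrees/s): [159.86, 159.86, 180, 180, 180, 180].

INTERFACE

Orientations are given as a 3x3 rotation matrix whose columns are the frame's x, y, z axes.
In Python, from rig import bot, optics, hand_in gives the robot as it stands. The module is installed in compiled form; this text tells all that it offers.
- The arm moves only by the tool move_arm, never from a script. Its argument "series" is a list of rows, each a list of 5 numbers: the shift along the tool's x, y, z in m, then the turn about the tool's z in rad, then the finger opening in m, from 0 to 0.087. In form: [[dx, dy, dz, roll, grip], ...]. A call has 1 to 5 rows; each row is the pose to reach, as a shift and turn from the pose measured when the call began, along the tool's axes at that moment; what a row does not reach only later rows make up. A row lasts 1/8 s, in which the tool goes at most 62.5 mm and 10.7 degrees, less where a joint would pass 70% of its speed; a pose out of reach is approached as far as the arm can. A call with a gripper value outside its range is refused whole. The fingers move at their own pace and stop on an object; the grip force is fixed at half the most. Time passes only in rows, so rows that repeat a pose let the fingers close. It gives the time, the measured TCP pose, the force and the opening at its end, in the units of the state.
- bot.read_state(): the state, without advancing time (a new reading comes with each control period).
- optics.capture(name): name is "scene" or "top" or "wrist"; returns the picture (480x640x3 uint8, red, green, blue); there is no depth.
- optics.camera_params(name): a dict with "vfov" (degrees; the focal length in pixels is half the picture's height over the tangent of half this angle, whatever the lens; pixels are square), "cx", "cy" (the principal point, pixels), "world_from_camera" (4x4, takes a point from camera to world coordinates); the wrist camera has in their place "hand_eye" (4x4, takes a point from camera to tool coordinates, whose origin is the TCP and whose axes are the flange's). Camera axes: x right, y down, z forward; pixel columns grow to the right and rows downward; lengths in m; the calibration is good to about 2 mm. A picture is of the moment at which its call begins: read the wrist's pose just before it. camera_params takes no time and is no camera call.
- hand_in(): hands the job in, once; it reports no verdict.
The state is a dict: "time_s": time; "joint_positions": joint angles; "qvel": joint speeds; "tau": joint torques, N m; "position": TCP position; "tcp_rot": TCP orientation; "force": force on the tool from outside, world axes, zero at the start; "moment": the same for the moment, N m; "opening": opening from 0.0 (shut) to 1.0 (fully open).
Only numpy, scipy, OpenCV 4.12 (cv2) and the standard library are available. Lean on these libraries where they do the work, as an engineer would, in place of code of your own. Each camera call takes 0.05 s, during which the arm holds its last target. There are 200 camera calls.

TASK

Stand the brass weight in the round pan on the tail of the yellow sprung arm, so that it holds the probe up. Then lay the blue module with the red grip on the green bed of the jig in front of the arm, grip towards the open front, and slide it straight in beneath the raised probe, within the white outline and up to the black stop. Let go of both and leave the weight in the pan.

Things in the scene. Friction and masses are not known exactly. Their poses are not given: they have to be found in the camera images.
- weight (a point): Loose brass cylinder standing upright, 42 mm diameter, 55 mm tall, about 0.65 kg. The point is its centre, 27.5 mm above its underside; z up. A grey plastic cylinder of the same size stands near: too light to lift the arm.
- module (a point): Loose blue box, 130 mm long (x), 48 wide (y), 24 tall, 0.22 kg, with a red upright grip on top: 36 mm long (x), 14 thick (y), centred at x = -40 mm, from 12 to 40 mm above the point. The point is the box's centre, 12 mm above its underside; +x points to the end away from the grip, at first within 0.35 rad of world +x; z up. A grey one with black grip is not wanted.
- pan (a point): Dark round pan on the tail of the yellow sprung arm, inside diameter 72 mm, outside 80, rim 8 mm high. The point is the centre of its floor, which moves with the arm: 104 mm above the table at rest, leaning 0.15 rad. Under the brass weight it sinks in about a second to a fixed stop at 74 mm, leaning 0.15 rad the other way; under 0.2 kg it stays up. It springs back when unloaded.
- bay (a point): White outline (84 mm wide) on the jig's fixed green bed: the point lies on the bed, 10 mm above the table, under the parked module's centre; +x into the jig, z up. Bed: x -130 to +85 mm, y to +45. Stop face at x = +67, 16 mm tall. Probe, 26 mm wide, at x = +40: 2 mm above the bed at rest, 40 when open. Arm runs along y at x = +40 to its post (y = -130) and the pan (y = -230), all below 0.13 m.
Not all that is in view belongs to the job. Of the things shaped like the part that bears module, the blue one is meant. Of the things shaped like the part that bears weight, the brass one is meant.

How it is judged (in metres and radians):
On the way:
1. the brass weight stands in the pan and holds the arm open (horizontal distance between weight and pan below 0.025 m and z of weight in the frame of pan between 0.018 and 0.04 m and angle between weight's own z axis and vertical below 0.35 rad and height (world z) of pan below 0.08 m), for 0.2 s.
At the end, for the whole second after the job is handed in: Brass weight upright in the pan (within 25 mm of its centre, 20 degrees), holding the arm open (pan floor below 80 mm); blue module flat on the bed under the probe, front to the stop, its centre within 18 mm of the bay across and at most 18 mm short of it, straight within 0.2 rad (all of step 1 and x of module in the frame of bay between -0.018 and 0.012 m and y of module in the frame of bay between -0.018 and 0.018 m and z of module in the frame of bay between 0.004 and 0.02 m and angle between the x axis of module and the x axis of bay, either way round below 0.2 rad and angle between module's own z axis and vertical below 0.12 rad); the robot touches nothing.
It also fails if it takes over 48 s, if anything falls off the work surface, if the arm or the gripper's body presses on something with over 40 N, if the wrist force passes 120 N, or if a joint passes its speed limit or range.

## Working session

There is one attempt and no reset: what is moved stays moved. The work goes in short steps, Python scripts to look and compute and a tool call to move; the robot and the scene stay as the last step left them, time stands still between calls to the robot, and variables do not carry over. Pictures are saved under pics/ and viewed, on a budget of 10 in all, crops included, one or two more only if the job needs it, and the job is handed in when it is done.

Besides the shell and the picture viewer there is one more tool, called after "Emit:" as name([rows], argument=value, ...), one row to a line, values as JSON. move_arm: Moves the arm, as the interface text tells. Its arguments: {"type":"object","properties":{"series":{"type":"array"}},"required":["series"]}

```bash
mkdir -p pics
python3 - <<'E'
from rig import bot,optics
import cv2,numpy as np
for n in("scene","top"):
    im=optics.capture(n); cv2.imwrite(f"pics/{n}0.png",im[...,::-1])
    p=optics.camera_params(n); print(n,p)
print(optics.camera_params("wrist")); s=bot.read_state(); print(s,bot.nose_length)
E
```

```text
scene {'vfov': 49.19624238374385, 'cx': 320.31496174000927, 'cy': 241.02829911609098, 'world_from_camera': array([[ 0.7036815 ,  0.55210333, -0.44722955,  1.08824256],
       [ 0.71038433, -0.53459545,  0.45777921, -0.53557378],
       [ 0.01365454, -0.63983562, -0.76839048,  1.08795108],
       [ 0.        ,  0.        ,  0.        ,  1.        ]])}
top {'vfov': 47.23113303743088, 'cx': 330.1583957960954, 'cy': 234.1002652013495, 'world_from_camera': array([[-0.01805636, -0.98926756,  0.14499537,  0.28314978],
       [-0.99974963,  0.01594715, -0.01569593,  0.09278988],
       [ 0.01321521, -0.14524248, -0.98930783,  1.70822129],
       [ 0.        ,  0.        ,  0.        ,  1.        ]])}
{'vfov': 59.233700064456464, 'cx': 319.59874315112074, 'cy': 235.0706155624385, 'hand_eye': array([[-5.14423246e-04, -9.54995506e-01, -2.96619823e-01,
         8.19286041e-02],
       [ 9.99999747e-01, -6.37249146e-04,  3.17399405e-04,
        -1.91779665e-04],
       [-4.92135734e-04, -2.96619584e-01,  9.54995592e-01,
        -1.46397360e-01],
       [ 0.00000000e+00,  0.00000000e+00,  0.00000000e+00,
         1.00000000e+00]])}
{'time_s': 0.1, 'joint_positions': array([ 6.00153881e+01,  3.02730993e+01,  8.21490714e+01, -4.30966590e-04,
        6.76876504e+01, -1.02272733e+01]), 'qvel': array([ 0.02531614, -0.0748794 , -0.19447183,  0.05300704, -0.05595165,
        0.02312976]), 'tau': array([-2.92110008e-04, -4.40984774e+01, -1.77150339e+01,  6.34546462e-02,
        5.33878268e-02, -1.80129950e-05]), 'position': array([0.21093354, 0.58767363, 0.23867508]), 'tcp_rot': array([[-9.41133535e-01,  3.38033671e-01, -9.51896906e-04],
       [ 3.38034847e-01,  9.41132124e-01, -1.66368060e-03],
       [ 3.33480696e-04, -1.88751993e-03, -9.99998163e-01]]), 'force': array([-0.21944495, -0.0104312 , -0.03312612]), 'moment': array([-0.00758674, -0.02281216,  0.00146103]), 'opening': 0.9980342598723628} 0.017
```

View pics/top0.png

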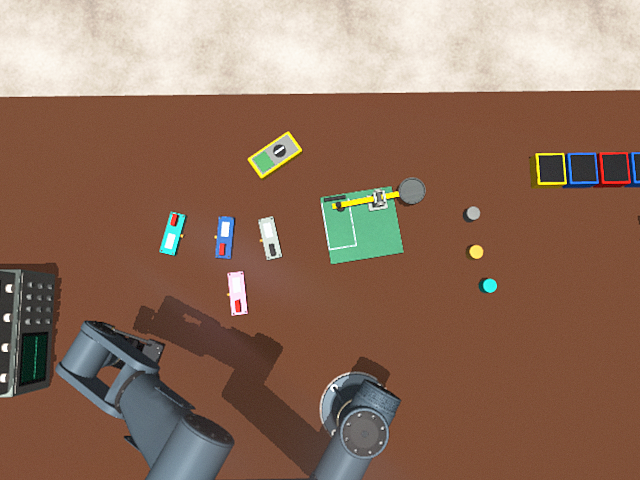

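View pics/scene0.png

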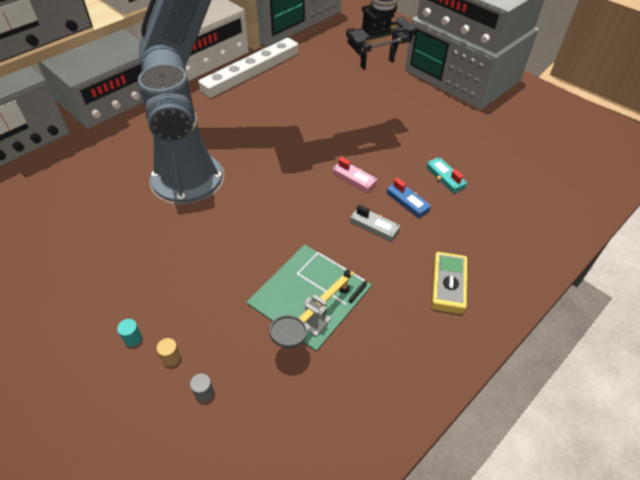

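The top view shows three cylinders: brass (476,252), grey (473,214) and teal (488,286). It shows five modules: blue (225,238), grey (270,238), teal (172,233), pink (237,293), plus a yellow meter (275,155). The yellow arm's pan is at (412,191) and the stop at (336,198). I choose the brass cylinder and the blue module with the red grip.

```bash
cat > h.py <<'E'
from rig import bot,optics
import cv2,numpy as np
def cam(n):
    p=optics.camera_params(n); f=240/np.tan(np.radians(p['vfov']/2))
    if n=='wrist':
        s=bot.read_state(); T=np.eye(4); T[:3,:3]=s['tcp_rot']; T[:3,3]=s['position']; T=T@p['hand_eye']
    else: T=p['world_from_camera']
    return f,p['cx'],p['cy'],T
def ray(c,uv,z):
    f,cx,cy,T=c; d=T[:3,:3]@np.array([(uv[0]-cx)/f,(uv[1]-cy)/f,1.]); o=T[:3,3]
    return o+d*(z-o[2])/d[2]
def proj(c,P):
    f,cx,cy,T=c; q=T[:3,:3].T@(np.array(P)-T[:3,3]); return np.array([cx+f*q[0]/q[2],cy+f*q[1]/q[2]])
def blobs(im,lo,hi,amin=30):
    h=cv2.cvtColor(im,cv2.COLOR_RGB2HSV); m=cv2.inRange(h,np.array(lo),np.array(hi))
    m=cv2.morphologyEx(m,cv2.MORPH_CLOSE,np.ones((3,3),np.uint8))
    cs,_=cv2.findContours(m,cv2.RETR_EXTERNAL,cv2.CHAIN_APPROX_NONE)
    return sorted([c for c in cs if cv2.contourArea(c)>=amin],key=cv2.contourArea,reverse=True)
E
python3 - <<'E'
from h import *
R=dict(blue=((105,120,60),(125,255,255)),brass=((12,120,120),(24,255,255)),green=((65,80,50),(85,255,200)),yellow=((22,150,120),(32,255,255)))
for n in("top","scene"):
    im=cv2.imread(f"pics/{n}0.png")[...,::-1].copy(); c=cam(n)
    for k,(a,b) in R.items():
        for q in blobs(im,a,b,25)[:4]:
            (u,v),wh,an=cv2.minAreaRect(q); z=dict(blue=.024,brass=.045,green=.01,yellow=.1)[k]
            print(n,k,cv2.contourArea(q),np.round((u,v)),np.round(wh),round(an),ray(c,(u,v),z).round(3))
            if k=='green' and cv2.contourArea(q)>1000:
                print([ray(c,p,.01).round(3)[:2].tolist() for p in cv2.boxPoints(cv2.minAreaRect(q))])
c=cam('top'); print('pan',ray(c,(412,191),.108),'stop',ray(c,(336,198),.026))
c=cam('scene'); print('pan',ray(c,(289,330),.108))
im=cv2.imread("pics/top0.png"); cr=np.hstack([cv2.resize(im[170:280,300:420],None,fx=4,fy=4),cv2.resize(im[200:310,440:500],None,fx=4,fy=4)]); cv2.imwrite("pics/c1.png",cr)
E
```

```text
top blue 1019.0 [580. 170.] [34. 35.] 90 [ 0.723 -0.732  0.024]
top blue 574.0 [224. 237.] [15. 41.] 6 [0.526 0.393 0.024]
top blue 193.5 [632. 169.] [34. 14.] 90 [ 0.724 -0.898  0.024]
top brass 156.0 [477. 250.] [14. 16.] 45 [ 0.47  -0.381  0.045]
top brass 45.0 [547. 186.] [34.  8.] 6 [ 0.667 -0.614  0.045]
top green 3918.0 [361. 225.] [68. 73.] 81 [ 0.561 -0.032  0.01 ]
[[0.651, 0.097], [0.686, -0.134], [0.472, -0.16], [0.439, 0.066]]
top green 191.5 [263. 161.] [17. 14.] 54 [0.77  0.274 0.01 ]
top green 58.5 [ 35. 357.] [ 2. 42.] 3 [0.173 0.96  0.01 ]
top green 34.5 [386. 190.] [ 5. 12.] 90 [ 0.672 -0.114  0.01 ]
top yellow 1196.5 [274. 154.] [25. 51.] 56 [0.765 0.231 0.1  ]
top yellow 890.5 [550. 170.] [34. 32.] 90 [ 0.704 -0.602  0.1  ]
top yellow 133.5 [357. 201.] [ 5. 33.] 79 [ 0.617 -0.014  0.1  ]
top yellow 105.5 [476. 252.] [11. 12.] 90 [ 0.46  -0.363  0.1  ]
scene blue 346.5 [408. 199.] [44. 16.] 38 [0.532 0.388 0.024]
scene brass 2019.0 [450. 282.] [37. 60.] 4 [0.793 0.223 0.045]
scene brass 307.5 [166. 346.] [18. 22.] 63 [ 0.459 -0.372  0.045]
scene brass 151.0 [336. 288.] [ 9. 33.] 48 [0.612 0.009 0.045]
scene brass 84.0 [307. 315.] [ 8. 13.] 41 [ 0.618 -0.094  0.045]
scene green 191.5 [451. 264.] [21. 11.] 9 [0.751 0.295 0.01 ]
scene green 151.5 [288.  14.] [16. 35.] 54 [-0.512  0.881  0.01 ]
scene green 124.5 [326. 324.] [17. 54.] 40 [ 0.653 -0.064  0.01 ]
scene green 105.0 [428.  56.] [30.  4.] 27 [0.094 1.048 0.01 ]
scene yellow 123.5 [448. 308.] [32.  6.] 11 [0.848 0.121 0.1  ]
pan [ 0.64384264 -0.1794027   0.108     ] stop [0.6435303  0.04576571 0.026     ]
pan [ 0.64664328 -0.17317617  0.108     ]
```

View pics/c1.png

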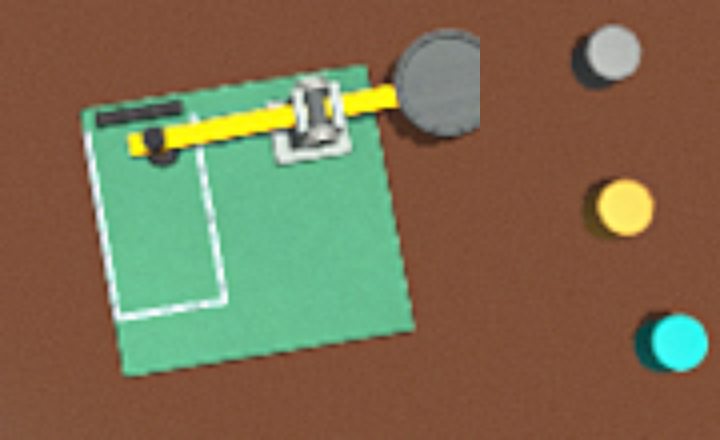

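```bash
cat >> h.py <<'E'
def go(x,y,z,yaw=None):
    "shift/roll from current pose to world TCP target, tool down with tool-x at yaw deg"
    s=bot.read_state(); R=s['tcp_rot']; d=R.T@(np.array([x,y,z])-s['position'])
    y0=np.degrees(np.arctan2(R[1,0],R[0,0])); r=0 if yaw is None else -((yaw-y0+180)%360-180)
    print('t',round(s['time_s'],2),'pos',s['position'].round(4),'yaw',y0.round(1),'j',s['joint_positions'].round(0),'F',s['force'].round(1),'op',round(s['opening'],3))
    print('shift',d.round(4),'roll',round(np.radians(r),3))
E
python3 -c "
from h import *
go(.5,.3,.24,98)"
```

```text
t 0.1 pos [0.2109 0.5877 0.2387] yaw 160.2 j [ 60.  30.  82.  -0.  68. -10.] F [-0.2 -0.  -0. ] op 0.998
shift [-0.3693 -0.173  -0.0011] roll 1.086
```

Emit:
move_arm([
  [-0.06,-0.028,0,0.18,0.087],
  [-0.12,-0.056,0,0.36,0.087],
  [-0.18,-0.084,0,0.54,0.087],
  [-0.24,-0.112,0,0.72,0.087],
  [-0.29,-0.14,0,0.9,0.087],
])

```text
time_s: 0.72
position: [0.4312, 0.3637, 0.2385]
tcp_rot: [[-0.315, 0.949, -0.001], [0.949, 0.315, -0.002], [-0.001, -0.002, -1.0]]
force: [1.2, 1.4, -0.3]
opening: 0.999
```

```bash
python3 -c "
from h import *
go(.5,.3,.24,98)"
```

```text
t 0.72 pos [0.4312 0.3637 0.2385] yaw 108.3 j [29. 26. 91. -0. 64. 11.] F [ 1.2  1.4 -0.3] op 0.999
shift [-0.0821  0.0453 -0.0014] roll 0.181
```

Emit:
move_arm([
  [-0.05,0.03,0,0.14,0.087],
  [-0.08,0.045,0,0.18,0.087],
  [-0.08,0.045,0,0.18,0.087],
])

```text
time_s: 1.1
position: [0.5009, 0.2999, 0.2381]
tcp_rot: [[-0.136, 0.991, -0.001], [0.991, 0.136, -0.002], [-0.002, -0.001, -1.0]]
force: [-0.8, 0.6, -1.0]
opening: 1.005
```

Run:
```python
from h import *
go(.55,-.05,.26,98)
c=cam('wrist'); im=optics.capture('wrist'); cv2.imwrite('pics/w1.png',im[...,::-1]); np.save('pics/w1.npy',c[3])
```

```text
t 1.1 pos [0.5009 0.2999 0.2381] yaw 97.8 j [20. 27. 88. -0. 65. 12.] F [-0.8  0.6 -1. ] op 1.005
shift [-0.3533  0.0012 -0.0213] roll -0.004
```

View pics/w1.png

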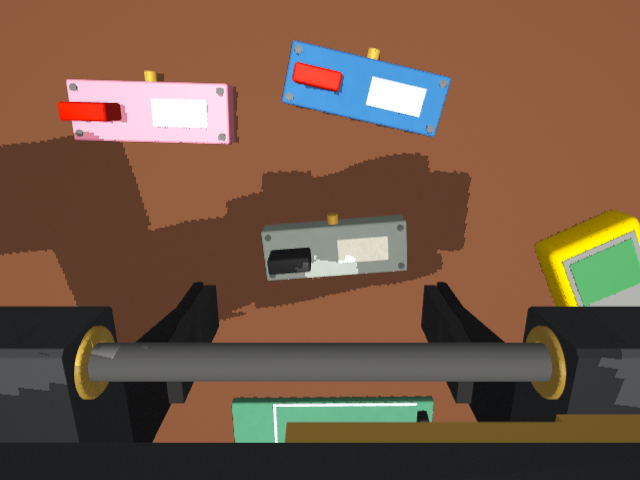

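The wrist view shows the blue module with its red grip: body from (283,41) to (450,135), grip at (318,76). The grey one is at (335,248) and the pink one at (150,110). The choice holds.

Run:
```python
from h import *
c=list(cam('wrist')); c[3]=np.load('pics/w1.npy')
im=cv2.imread('pics/w1.png')[...,::-1].copy()
b=max(blobs(im,(100,120,60),(118,255,255),500),key=cv2.contourArea); r=cv2.minAreaRect(b)
P=np.array([ray(c,p,.024)[:2] for p in cv2.boxPoints(r)]); print(P.round(4).tolist(),P.mean(0).round(4),[np.linalg.norm(P[i]-P[i-1]).round(4) for i in (0,1)])
for i in range(2):
    d=P[i]-P[i-1]; print('ang',np.degrees(np.arctan2(d[1],d[0])).round(1))
h=cv2.cvtColor(im,cv2.COLOR_RGB2HSV); m=cv2.inRange(h,np.array((0,200,120)),np.array((6,255,255)))
cs,_=cv2.findContours(m,0,1)
for q in cs:
    if cv2.contourArea(q)>200:
        r=cv2.minAreaRect(q); Q=np.array([ray(c,p,.052)[:2] for p in cv2.boxPoints(r)]); print('grip',np.round(r[0]),Q.mean(0).round(4),[np.linalg.norm(Q[i]-Q[i-1]).round(4) for i in (0,1)],[np.degrees(np.arctan2(*(Q[i]-Q[i-1])[::-1])).round(1) for i in (0,1)])
```

```text
[[0.4559, 0.3783], [0.4622, 0.4252], [0.5907, 0.4153], [0.5896, 0.3668]] [0.5246 0.3964] [np.float64(0.1342), np.float64(0.0473)]
ang 175.1
ang 82.4
grip [ 82. 110.] [0.3123 0.3516] [np.float64(0.014), np.float64(0.036)] [np.float64(87.3), np.float64(7.8)]
grip [317.  77.] [0.4848 0.3994] [np.float64(0.0351), np.float64(0.0135)] [np.float64(175.5), np.float64(82.9)]
```

Emit:
move_arm([
  [-0.06,0,-0.01,0,0.087],
  [-0.12,0,-0.02,0,0.087],
  [-0.18,0,-0.02,0,0.087],
  [-0.24,0,-0.02,0,0.087],
  [-0.3,0,-0.02,0,0.087],
])

```text
time_s: 1.78
position: [0.54, 0.004, 0.2584]
tcp_rot: [[-0.14, 0.99, -0.003], [0.99, 0.14, -0.001], [-0.0, -0.003, -1.0]]
force: [1.0, 0.0, 0.2]
opening: 1.0
```

Emit:
move_arm([
  [-0.03,0,0,0,0.087],
  [-0.04,0,0,0,0.087],
  [-0.04,0,0,0,0.087],
])

```text
time_s: 2.15
position: [0.5452, -0.0343, 0.2583]
tcp_rot: [[-0.141, 0.99, -0.004], [0.99, 0.141, 0.0], [0.001, -0.004, -1.0]]
force: [0.5, 0.4, -0.5]
opening: 0.998
```

Run:
```python
from h import *
go(.467,-.377,.22,98)
c=cam('wrist'); im=optics.capture('wrist'); cv2.imwrite('pics/w2.png',im[...,::-1]); np.save('pics/w2.npy',c[3])
```

```text
t 2.15 pos [ 0.5452 -0.0343  0.2583] yaw 98.1 j [-15.  23.  92.  -0.  65. -23.] F [ 0.5  0.4 -0.5] op 0.998
shift [-0.3282 -0.1256  0.0385] roll 0.002
```

View pics/w2.png

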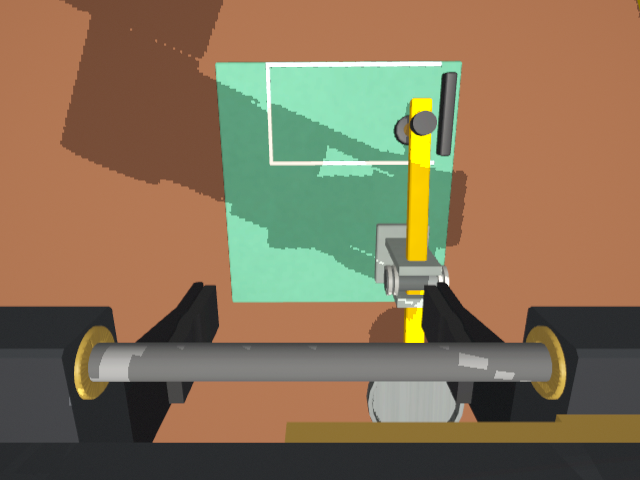

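The jig from above: bed corners are about (217,63), (462,62) and (232,302). The outline's left corners are (268,64) and (270,163), the stop is at (448,113), the probe head at (424,123) and the pan at (415,400).

Run:
```python
from h import *
c=list(cam('wrist')); c[3]=np.load('pics/w2.npy')
im=cv2.imread('pics/w2.png')[...,::-1].copy()
q=max(blobs(im,(65,60,30),(90,255,255),500),key=cv2.contourArea)
m=np.zeros((480,640),np.uint8); cv2.drawContours(m,[q],0,255,-1)
# fit edges: left and top
ys,xs=np.nonzero(m); L=[[xs[ys==v].min(),v] for v in range(80,290)]; T=[[u,ys[xs==u].min()] for u in range(230,440)]
def ln(p): 
    W=np.array([ray(c,k,.01)[:2] for k in p],np.float32); return cv2.fitLine(W,cv2.DIST_HUBER,0,.01,.01).ravel()
l,t=ln(L),ln(T)
A=np.array([l[:2],-t[:2]]).T; k=np.linalg.solve(A,t[2:]-l[2:]); C=l[2:]+k[0]*l[:2]
ex=t[:2]*np.sign(t[0]); ey=np.array([-ex[1],ex[0]])
print('yaw',np.degrees(np.arctan2(ex[1],ex[0])),'from left edge',np.degrees(np.arctan2(l[1],l[0])),'corner',C)
o=C+.130*ex-.045*ey; print('bay',o,'pan',o+.04*ex-.23*ey)
for p in((268,64),(270,163),(462,62),(442,113)): w=ray(c,p,.01)[:2]-o; print(p,(w@ex).round(4),(w@ey).round(4))
w=ray(c,(424,123),.012+.02)[:2]-o; print(w@ex,w@ey)
w=ray(c,(415,398),.104)[:2]-o; print('pan',w@ex,w@ey)
```

```text
Traceback (most recent call last):
ValueError: zero-size array to reduction operation minimum which has no identity
```

Emit:
move_arm([
  [-0.058,-0.022,0.008,0,0.087],
  [-0.116,-0.044,0.016,0,0.087],
  [-0.174,-0.066,0.024,0,0.087],
  [-0.232,-0.088,0.032,0,0.087],
  [-0.28,-0.11,0.038,0,0.087],
])

```text
time_s: 2.82
position: [0.476, -0.3267, 0.2202]
tcp_rot: [[-0.144, 0.99, -0.004], [0.99, 0.144, 0.001], [0.001, -0.003, -1.0]]
force: [0.2, 0.2, -0.1]
opening: 1.001
```

Run:
```python
from h import *
import time
c=cam('wrist'); im=optics.capture('wrist'); cv2.imwrite('pics/w3.png',im[...,::-1]); np.save('pics/w3.npy',c[3])
for q in blobs(im,(12,120,100),(32,255,255),300):
    (u,v),wh,a=cv2.minAreaRect(q); print(np.round((u,v)),np.round(wh),cv2.contourArea(q),ray(c,(u,v),.055).round(4),ray(c,(u,v),.04).round(4))
go(.467,-.377,.22,98)
```

```text
[213. 170.] [341. 426.] 84337.5 [ 0.3924 -0.3033  0.055 ] [ 0.3889 -0.3061  0.04  ]
[523. 137.] [401. 243.] 56215.0 [ 0.6115 -0.2475  0.055 ] [ 0.6186 -0.2475  0.04  ]
[396. 412.] [485.  60.] 21306.5 [ 0.5685 -0.4941  0.055 ] [ 0.5735 -0.506   0.04  ]
[359. 172.] [51. 88.] 2504.5 [ 0.499  -0.2892  0.055 ] [ 0.5007 -0.2913  0.04  ]
[547. 363.] [75. 36.] 1343.5 [ 0.685  -0.4258  0.055 ] [ 0.6956 -0.4344  0.04  ]
[ 92. 362.] [36. 75.] 1335.5 [ 0.3019 -0.4819  0.055 ] [ 0.2941 -0.4933  0.04  ]
t 2.88 pos [ 0.4745 -0.3335  0.2197] yaw 98.1 j [-46.  28.  90.  -0.  62. -54.] F [-0.  -3.1 -0.6] op 1.001
shift [-0.042  -0.0136 -0.0001] roll 0.001
```

View pics/w3.png

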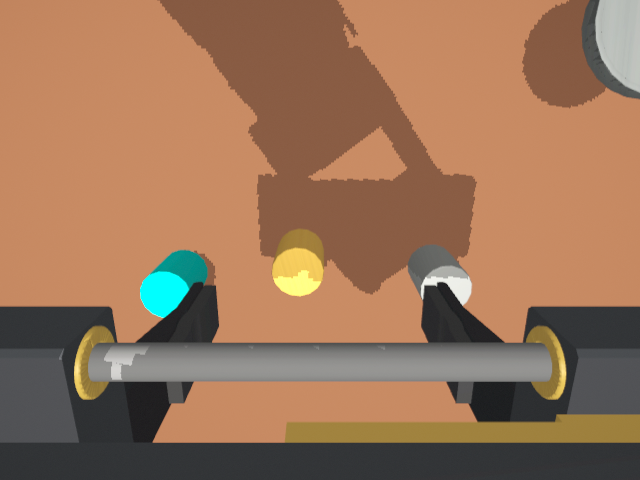

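The brass cylinder's top face is at about (298,270), between teal (167,290) and grey (446,287), which matches the top view.

Run:
```python
from h import *
c=list(cam('wrist')); c[3]=np.load('pics/w3.npy')
print('weight',ray(c,(298,270),.055), 'width',np.linalg.norm(ray(c,(272,270),.055)-ray(c,(324,270),.055)))
im=cv2.imread('pics/w3.png')[...,::-1].copy(); h=cv2.cvtColor(im,cv2.COLOR_RGB2HSV); 
ct=cam('top'); print('top',ray(ct,(476.3,252.3),.055))
c[3]=np.load('pics/w2.npy')
im=cv2.imread('pics/w2.png')[...,::-1].copy(); h=cv2.cvtColor(im,cv2.COLOR_RGB2HSV)
print(h[100,300],h[250,250],h[280,300],h[350,280])
m=cv2.inRange(h,np.array((60,50,20)),np.array((95,255,255)))
m[:, :190]=0; m[310:]=0
def sub(vals): return vals
L=[[np.nonzero(m[v])[0].min()-.5,v] for v in range(75,285)]; T=[[u,np.nonzero(m[:,u])[0].min()-.5] for u in range(225,262)]+[[u,np.nonzero(m[:,u])[0].min()-.5] for u in range(446,458)]
def ln(p): 
    W=np.array([ray(c,k,.01)[:2] for k in p],np.float32); return cv2.fitLine(W,cv2.DIST_HUBER,0,.01,.01).ravel()
l,t=ln(L),ln(T)
k=np.linalg.solve(np.array([l[:2],-t[:2]]).T,t[2:]-l[2:]); C=l[2:]+k[0]*l[:2]
ex=t[:2]*np.sign(t[0]); ey=np.array([-ex[1],ex[0]])
print('yaw',np.degrees(np.arctan2(ex[1],ex[0])),'left',np.degrees(np.arctan2(l[1],l[0])),'corner',C)
o=C+.130*ex-.045*ey; print('bay',o,'pan',o+.04*ex-.23*ey)
for p in((268,64),(270,163),(462,62),(442,113)): w=ray(c,p,.01)[:2]-o; print(p,(w@ex).round(4),(w@ey).round(4))
w=ray(c,(415,398),.104)[:2]-o; print('pan',w@ex,w@ey)
go(.467,-.377,.22,98)
```

```text
weight [ 0.46465437 -0.37252062  0.055     ] width 0.0412471909519597
top [ 0.46237176 -0.37672134  0.055     ]
[ 75  93 230] [ 75  94 223] [ 75  92 222] [ 40   8 101]
yaw 8.320288 left -81.62775 corner [0.43742955 0.06868146]
bay [0.57257307 0.04296696] pan [ 0.64543456 -0.17882395]
(268, 64) -0.0837 0.0429
(270, 163) -0.0853 -0.0427
(462, 62) 0.0847 0.0438
(442, 113) 0.0708 0.0013
pan 0.04100028219956894 -0.22846368797233635
t 2.88 pos [ 0.4745 -0.3335  0.2197] yaw 98.1 j [-46.  28.  90.  -0.  62. -54.] F [-0.  -3.1 -0.6] op 1.001
shift [-0.042  -0.0136 -0.0001] roll 0.001
```

Emit:
move_arm([
  [-0.039,-0.016,0.02,0,0.087],
  [-0.039,-0.016,0.08,0,0.087],
  [-0.039,-0.016,0.12,0,0.087],
  [-0.039,-0.016,0.12,0,0.087],
])

```text
time_s: 3.38
position: [0.4627, -0.3712, 0.0969]
tcp_rot: [[-0.142, 0.99, -0.01], [0.99, 0.142, 0.001], [0.003, -0.009, -1.0]]
force: [0.2, -0.3, 1.3]
opening: 1.006
```

Run:
```python
from h import *
go(.464,-.374,.040,98.3)
c=cam('wrist'); im=optics.capture('wrist'); cv2.imwrite('pics/w4.png',im[...,::-1])
print(proj(c,(.464,-.374,.055)))
```

```text
t 3.38 pos [ 0.4627 -0.3712  0.0969] yaw 98.2 j [-49.  39.  93.  -0.  49. -57.] F [ 0.2 -0.3  1.3] op 1.006
shift [-0.0031  0.0015  0.0569] roll -0.002
[322.75645556 286.95147141]
```

View pics/w4.png

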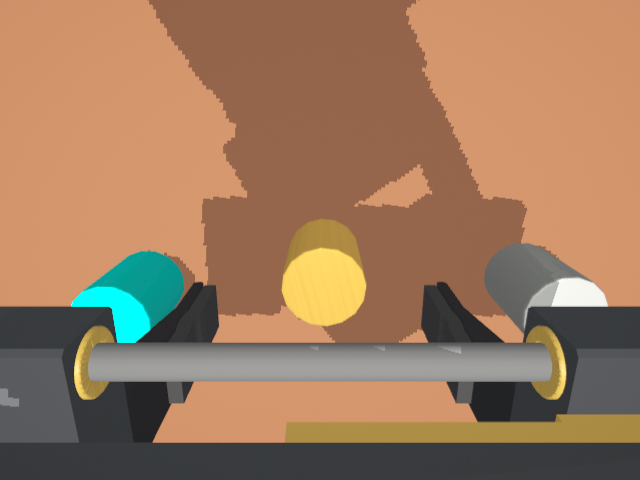

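The brass cylinder sits centred between the jaws, top at (324,284), where the estimate projects to (323,287). I'll descend and grip.

Emit:
move_arm([
  [-0.003,0.001,0.04,0,0.087],
  [-0.003,0.001,0.057,0,0.087],
  [-0.003,0.001,0.057,0,0.087],
  [-0.003,0.001,0.057,0,0.03],
  [-0.003,0.001,0.057,0,0.03],
])

```text
time_s: 4.05
position: [0.4657, -0.3765, 0.0437]
tcp_rot: [[-0.143, 0.99, -0.005], [0.99, 0.143, -0.005], [-0.004, -0.005, -1.0]]
force: [-0.1, 0.1, -0.3]
opening: 0.852
```

Emit:
move_arm([
  [0,0,0,0,0.03],
  [0,0,0,0,0.03],
])

```text
time_s: 4.3
position: [0.4659, -0.3768, 0.0442]
tcp_rot: [[-0.142, 0.99, -0.004], [0.99, 0.142, -0.006], [-0.005, -0.005, -1.0]]
force: [-0.2, -0.1, -0.2]
opening: 0.632
```

Run:
```python
from h import *
go(.464,-.374,.22,98.3)
go(.6454,-.179,.22,98.3)
```

```text
t 4.3 pos [ 0.4659 -0.3768  0.0442] yaw 98.2 j [-49.  44.  94.  -1.  43. -57.] F [-0.2 -0.1 -0.2] op 0.632
shift [ 0.0022 -0.0023 -0.1758] roll -0.002
t 4.3 pos [ 0.4659 -0.3768  0.0442] yaw 98.2 j [-49.  44.  94.  -1.  43. -57.] F [-0.2 -0.1 -0.2] op 0.632
shift [ 0.1694  0.205  -0.1776] roll -0.002
```

Emit:
move_arm([
  [0,0,0,0,0.03],
  [0,0,0,0,0.03],
  [0,0,0,0,0.03],
])

```text
time_s: 4.68
position: [0.4652, -0.3769, 0.0444]
tcp_rot: [[-0.143, 0.99, -0.005], [0.99, 0.143, -0.005], [-0.005, -0.006, -1.0]]
force: [-4.5, -1.6, 4.4]
opening: 0.476
```

Emit:
move_arm([
  [0,0,0,0,0.03],
  [0,0,-0.02,0,0.03],
  [0,0,-0.06,0,0.03],
  [0,0,-0.1,0,0.03],
  [0,0,-0.14,0,0.03],
])

```text
time_s: 5.3
position: [0.4657, -0.3748, 0.1835]
tcp_rot: [[-0.143, 0.99, -0.006], [0.99, 0.143, -0.002], [-0.001, -0.007, -1.0]]
force: [1.0, -0.0, -7.2]
opening: 0.471
```

Run:
```python
from h import *
go(.6454,-.179,.20,98.3)
```

```text
t 5.3 pos [ 0.4657 -0.3748  0.1835] yaw 98.2 j [-49.  32.  89.  -0.  59. -57.] F [ 1.  -0.  -7.2] op 0.471
shift [ 0.1682  0.2057 -0.018 ] roll -0.002
```

Emit:
move_arm([
  [0.038,0.046,-0.02,0,0.03],
  [0.076,0.092,-0.02,0,0.03],
  [0.114,0.138,-0.02,0,0.03],
  [0.15,0.184,-0.02,0,0.03],
  [0.168,0.206,-0.02,0,0.03],
])

```text
time_s: 5.92
position: [0.6469, -0.1748, 0.1993]
tcp_rot: [[-0.146, 0.989, -0.008], [0.989, 0.146, 0.002], [0.003, -0.008, -1.0]]
force: [-0.7, -0.8, -7.8]
opening: 0.476
```

Emit:
move_arm([
  [0,0,0,0,0.03],
])

```text
time_s: 6.05
position: [0.6476, -0.1713, 0.1968]
tcp_rot: [[-0.149, 0.989, -0.01], [0.989, 0.149, 0.004], [0.006, -0.01, -1.0]]
force: [0.1, 0.4, -7.7]
opening: 0.474
```

Run:
```python
from h import *
go(.6454,-.179,.122,98.3)
for n in('top','scene'):
    im=optics.capture(n); globals()[n]=im
cv2.imwrite('pics/p1.png',np.hstack([cv2.resize(top[140:240,350:450],(400,400)),cv2.resize(scene[250:350,240:340],(400,400))])[...,::-1])
```

```text
t 6.05 pos [ 0.6476 -0.1713  0.1968] yaw 98.6 j [-24.  37.  77.  -0.  67. -33.] F [ 0.1  0.4 -7.7] op 0.474
shift [-0.0077 -0.0026  0.0748] roll 0.005
```

View pics/p1.png

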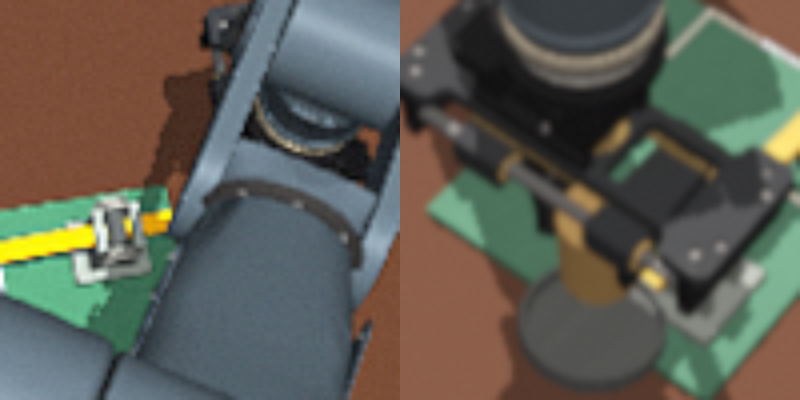

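The scene crop shows the weight held upright over the pan, a little towards the post. I'll correct that and lower.

Emit:
move_arm([
  [-0.009,-0.003,0.01,0,0.03],
  [-0.009,-0.003,0.03,0,0.03],
  [-0.009,-0.003,0.04,0,0.03],
  [-0.009,-0.003,0.05,0,0.03],
  [-0.009,-0.003,0.06,0,0.03],
])

```text
time_s: 6.78
position: [0.6434, -0.1839, 0.1372]
tcp_rot: [[-0.147, 0.989, -0.012], [0.989, 0.147, 0.002], [0.003, -0.011, -1.0]]
force: [-1.2, -2.7, -2.4]
opening: 0.473
```

Emit:
move_arm([
  [0,0,0.006,0,0.03],
  [0,0,0.012,0,0.03],
  [0,0,0.015,0,0.03],
  [0,0,0.015,0,0.03],
])

```text
time_s: 7.28
position: [0.6437, -0.1839, 0.122]
tcp_rot: [[-0.146, 0.989, -0.011], [0.989, 0.146, 0.002], [0.003, -0.01, -1.0]]
force: [-0.0, -1.1, -4.2]
opening: 0.475
```

Run:
```python
from h import *
go(.6454,-.181,.122,98.3)
scene=optics.capture('scene')
cv2.imwrite('pics/p2.png',cv2.resize(scene[250:370,220:380],None,fx=4,fy=4)[...,::-1])
```

```text
t 7.28 pos [ 0.6437 -0.1839  0.122 ] yaw 98.4 j [-25.  42.  80.  -0.  59. -34.] F [-0.  -1.1 -4.2] op 0.475
shift [0.0027 0.0021 0.    ] roll 0.002
```

View pics/p2.png

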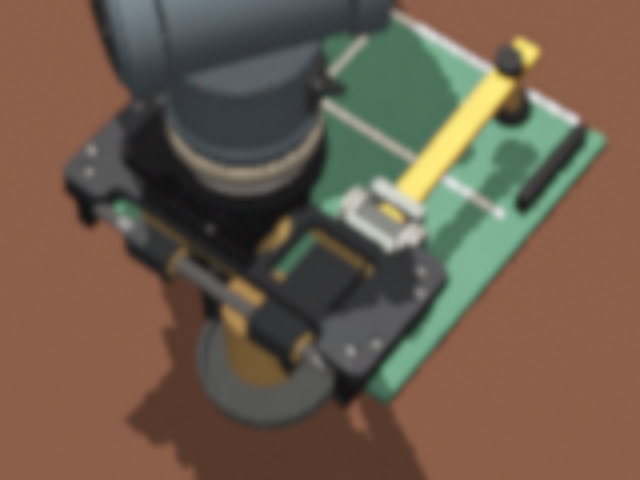

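The pan has sunk, the probe is raised and the weight stands in the pan. Releasing.

Emit:
move_arm([
  [0,0,0,0,0.055],
  [0,0,0,0,0.07],
  [0,0,0,0,0.07],
  [0,0,0,0,0.08],
  [0,0,0,0,0.08],
])

```text
time_s: 7.95
position: [0.6438, -0.1837, 0.1222]
tcp_rot: [[-0.146, 0.989, -0.01], [0.989, 0.146, 0.002], [0.003, -0.01, -1.0]]
force: [0.2, 0.8, 0.1]
opening: 0.893
```

Emit:
move_arm([
  [0,0,-0.02,0,0.08],
  [0,0,-0.06,0,0.08],
  [0,0,-0.12,0,0.08],
  [-0.01,0,-0.15,0,0.08],
])

```text
time_s: 8.45
position: [0.6481, -0.1938, 0.2762]
tcp_rot: [[-0.147, 0.989, -0.005], [0.989, 0.147, -0.0], [0.001, -0.005, -1.0]]
force: [0.0, -0.2, -0.0]
opening: 0.916
```

Run:
```python
from h import *
go(.5246,.30,.26,188)
c=cam('wrist'); im=optics.capture('wrist'); np.save('pics/w5.npy',c[3])
sc=optics.capture('scene')
cv2.imwrite('pics/w5.png',np.hstack([cv2.resize(im,(400,300)),cv2.resize(sc[250:370,220:380],(400,300))])[...,::-1])
cv2.imwrite('pics/w5f.png',im[...,::-1])
```

```text
t 8.45 pos [ 0.6481 -0.1938  0.2762] yaw 98.5 j [-26.  33.  71.  -0.  76. -34.] F [ 0.  -0.2 -0. ] op 0.916
shift [ 0.5066 -0.0493  0.0168] roll -1.562
```

View pics/w5.png

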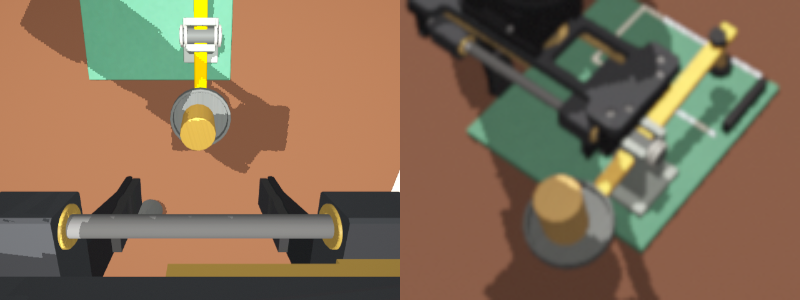

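The weight stands in the sunken pan and the arm is open. Now to the module.

Emit:
move_arm([
  [0.06,-0.007,0,-0.17,0.06],
  [0.12,-0.014,0,-0.34,0.06],
  [0.18,-0.021,0.01,-0.51,0.06],
  [0.24,-0.028,0.02,-0.68,0.06],
  [0.3,-0.036,0.02,-0.85,0.06],
])

```text
time_s: 9.18
position: [0.5676, 0.0977, 0.2542]
tcp_rot: [[-0.842, 0.539, -0.006], [0.539, 0.842, -0.003], [0.003, -0.005, -1.0]]
force: [0.9, 0.3, 0.6]
opening: 0.692
```

```bash
python3 -c "
from h import *
go(.485,.40,.20,174)"
```

```text
t 9.18 pos [0.5676 0.0977 0.2542] yaw 147.4 j [ -1.  26.  88.  -0.  67. -59.] F [0.9 0.3 0.6] op 0.692
shift [0.2324 0.2104 0.0539] roll -0.465
```

Emit:
move_arm([
  [0.04,0.038,0.01,-0.14,0.06],
  [0.08,0.076,0.02,-0.28,0.06],
  [0.12,0.114,0.03,-0.42,0.06],
  [0.16,0.15,0.05,-0.46,0.06],
  [0.2,0.18,0.05,-0.46,0.06],
])

```text
time_s: 9.8
position: [0.4933, 0.3579, 0.2006]
tcp_rot: [[-0.994, 0.109, -0.011], [0.109, 0.994, -0.005], [0.011, -0.006, -1.0]]
force: [0.7, -0.1, 0.0]
opening: 0.689
```

Emit:
move_arm([
  [0.012,0.04,0,0,0.06],
  [0.012,0.04,0,0,0.06],
  [0.012,0.04,0,0,0.06],
])

```text
time_s: 10.18
position: [0.4849, 0.3983, 0.1993]
tcp_rot: [[-0.994, 0.108, -0.013], [0.108, 0.994, -0.007], [0.012, -0.008, -1.0]]
force: [0.0, -0.4, -0.6]
opening: 0.691
```

```bash
cat > grip.py <<'E'
from h import *
s=bot.read_state(); c=cam('wrist'); im=optics.capture('wrist'); cv2.imwrite('pics/w6.png',im[...,::-1])
h=cv2.cvtColor(im,cv2.COLOR_RGB2HSV)
for nm,lo,hi,z in(('red',(0,200,100),(6,255,255),.052),('blue',(100,120,60),(118,255,255),.024)):
    cs,_=cv2.findContours(cv2.inRange(h,np.array(lo),np.array(hi)),0,1)
    for q in cs:
        if cv2.contourArea(q)>400:
            r=cv2.minAreaRect(q); Q=np.array([ray(c,p,z)[:2] for p in cv2.boxPoints(r)])
            print(nm,np.round(r[0]),Q.mean(0).round(4),[np.linalg.norm(Q[i]-Q[i-1]).round(4) for i in (0,1)],[np.degrees(np.arctan2(*(Q[i]-Q[i-1])[::-1])).round(1) for i in (0,1)])
go(.485,.4,.045,174)
E
python3 grip.py
```

```text
red [323. 221.] [0.4822 0.3998] [np.float64(0.0387), np.float64(0.0127)] [np.float64(173.5), np.float64(83.8)]
blue [324. 257.] [0.5228 0.3964] [np.float64(0.1321), np.float64(0.0469)] [np.float64(174.0), np.float64(85.1)]
t 10.22 pos [0.4853 0.3979 0.1996] yaw 173.7 j [ 29.  33.  83.   0.  64. -55.] F [ 0.6 -0.8  0.3] op 0.689
shift [-0.0013  0.0032  0.1546] roll -0.005
```

Emit:
move_arm([
  [0,0.003,0.05,0,0.06],
  [0,0.003,0.1,0,0.06],
  [0,0.003,0.12,0,0.06],
  [0,0.003,0.12,0,0.06],
])

```text
time_s: 10.72
position: [0.4834, 0.3979, 0.0777]
tcp_rot: [[-0.994, 0.111, -0.017], [0.112, 0.994, -0.009], [0.016, -0.011, -1.0]]
force: [0.0, -0.4, 0.7]
opening: 0.689
```

```bash
python3 -c "
from h import *
go(.4835,.3997,.043,173.7)"
```

```text
t 10.72 pos [0.4834 0.3979 0.0777] yaw 173.6 j [ 29.  43.  88.   0.  51. -54.] F [ 0.  -0.4  0.7] op 0.689
shift [-0.0004  0.0022  0.0347] roll -0.002
```

Emit:
move_arm([
  [0,0.002,0.03,0,0.06],
  [0,0.002,0.036,0,0.06],
  [0,0.002,0.036,0,0.0],
  [0,0.002,0.036,0,0.0],
  [0,0.002,0.036,0,0.0],
])

```text
time_s: 11.35
position: [0.4837, 0.4, 0.0429]
tcp_rot: [[-0.994, 0.111, -0.015], [0.112, 0.994, -0.008], [0.014, -0.01, -1.0]]
force: [0.2, 0.0, -0.4]
opening: 0.432
```

Emit:
move_arm([
  [0,0,0,0,0],
  [0,0,0,0,0],
  [0,0,0,0,0],
  [0,0,0,0,0],
  [0,0,0,0,0],
])

```text
time_s: 11.98
position: [0.4837, 0.4001, 0.0432]
tcp_rot: [[-0.994, 0.111, -0.015], [0.112, 0.994, -0.008], [0.014, -0.009, -1.0]]
force: [-1.0, -0.0, 3.9]
opening: 0.161
```

```bash
python3 -c "
from h import *
go(.4835,.3997,.15,173.7)"
```

```text
t 11.97 pos [0.4837 0.4001 0.0432] yaw 173.6 j [ 29.  46.  88.   0.  47. -54.] F [-1.  -0.   3.9] op 0.161
shift [ 0.0017 -0.0014 -0.1068] roll -0.002
```

Emit:
move_arm([
  [0,0,-0.03,0,0],
  [0,0,-0.07,0,0],
  [0,0,-0.107,0,0],
  [0,0,-0.107,0,0],
])

```text
time_s: 12.48
position: [0.4871, 0.4019, 0.1526]
tcp_rot: [[-0.994, 0.111, -0.01], [0.112, 0.994, -0.005], [0.009, -0.006, -1.0]]
force: [-0.7, 0.3, -2.8]
opening: 0.16
```

```bash
python3 -c "
from h import *
go(.4588,.0264,.12,188.3)"
```

```text
t 12.47 pos [0.4871 0.4019 0.1526] yaw 173.6 j [ 29.  37.  85.   0.  59. -54.] F [-0.7  0.3 -2.8] op 0.16
shift [-0.0141 -0.3761  0.0346] roll -0.257
```

Emit:
move_arm([
  [-0.003,-0.055,0,-0.06,0],
  [-0.006,-0.11,0,-0.12,0],
  [-0.009,-0.17,0,-0.18,0],
  [-0.011,-0.23,0,-0.25,0],
  [-0.012,-0.29,0,-0.257,0],
])

```text
time_s: 13.1
position: [0.4651, 0.1105, 0.1524]
tcp_rot: [[-0.989, -0.146, -0.013], [-0.146, 0.989, -0.005], [0.013, -0.003, -1.0]]
force: [0.7, -0.2, -2.3]
opening: 0.156
```

```bash
python3 -c "
from h import *
go(.4588,.0264,.11,188.3)"
```

```text
t 13.1 pos [0.4651 0.1105 0.1524] yaw -171.6 j [  0.  27. 107.  -0.  46. -98.] F [ 0.7 -0.2 -2.3] op 0.156
shift [ 0.018  -0.0821  0.0429] roll 0.002
```

Emit:
move_arm([
  [0.014,-0.05,0,0,0],
  [0.018,-0.08,0.01,0,0],
  [0.018,-0.082,0.04,0,0],
  [0.018,-0.082,0.06,0,0],
  [0.018,-0.082,0.06,0,0],
])

```text
time_s: 13.72
position: [0.4561, 0.0266, 0.0906]
tcp_rot: [[-0.989, -0.145, -0.02], [-0.145, 0.989, -0.004], [0.02, -0.001, -1.0]]
force: [-0.6, -0.8, -1.6]
opening: 0.159
```

Run:
```python
from h import *
go(.4588,.0264,.055,188.3)
c=cam('wrist'); im=optics.capture('wrist'); cv2.imwrite('pics/w7.png',im[...,::-1]); np.save('pics/w7.npy',c[3])
```

```text
t 13.72 pos [0.4561 0.0266 0.0906] yaw -171.6 j [ -10.   33.  112.   -1.   36. -108.] F [-0.6 -0.8 -1.6] op 0.159
shift [-0.0033 -0.0006  0.0355] roll 0.001
```

View pics/w7.png

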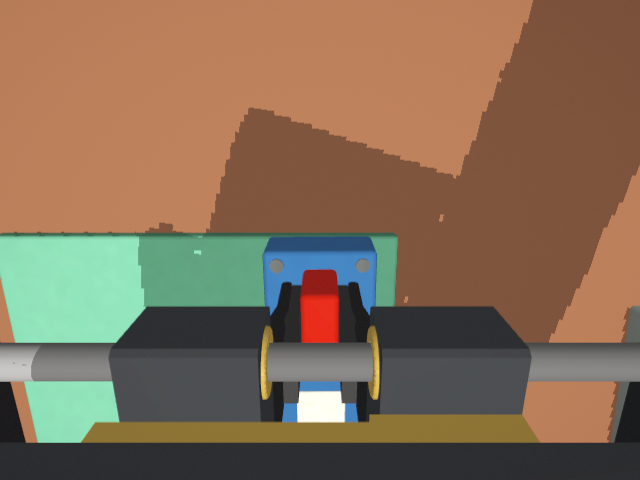

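The module is held straight in the jaws over the front of the bed, rear edge from (265,240) to (375,240), parallel to the bed edge. Lowering.

Emit:
move_arm([
  [-0.003,0,0.015,0,0],
  [-0.003,0,0.028,0,0],
  [-0.003,0,0.034,0,0],
  [-0.003,0,0.036,0,0],
  [-0.003,0,0.036,0,0],
])

```text
time_s: 14.4
position: [0.4594, 0.0269, 0.0555]
tcp_rot: [[-0.989, -0.146, -0.017], [-0.146, 0.989, -0.004], [0.018, -0.002, -1.0]]
force: [0.4, -0.3, -1.9]
opening: 0.159
```

Run:
```python
from h import *
go(.5726-.04*.9895,.043-.04*.1447,.0535,188.3)
```

```text
t 14.4 pos [0.4594 0.0269 0.0555] yaw -171.6 j [ -10.   37.  113.   -1.   30. -108.] F [ 0.4 -0.3 -1.9] op 0.159
shift [-0.0743 -0.0006  0.0007] roll 0.002
```

Emit:
move_arm([
  [0,0,0.0015,0,0],
  [0,0,0.003,0,0],
  [-0.01,0,0.003,0,0],
  [-0.022,0,0.002,0,0],
  [-0.034,0,0.002,0,0],
])

```text
time_s: 15.02
position: [0.4943, 0.0318, 0.0531]
tcp_rot: [[-0.989, -0.146, -0.015], [-0.146, 0.989, -0.004], [0.016, -0.002, -1.0]]
force: [1.0, 0.2, -0.7]
opening: 0.158
```

Run:
```python
from h import *
go(.5726-.04*.9895,.043-.04*.1447,.0535,188.3)
```

```text
t 15.03 pos [0.4943 0.0318 0.0531] yaw -171.6 j [  -9.   39.  108.   -1.   34. -107.] F [ 1.   0.2 -0.7] op 0.158
shift [-0.0391 -0.0003 -0.001 ] roll 0.001
```

Emit:
move_arm([
  [-0.01,0,-0.0005,0,0],
  [-0.02,0,-0.0005,0,0],
  [-0.03,0,-0.0005,0,0],
  [-0.036,0,-0.0005,0,0],
  [-0.038,0,-0.0005,0,0],
])

```text
time_s: 15.65
position: [0.5315, 0.0375, 0.053]
tcp_rot: [[-0.989, -0.146, -0.017], [-0.146, 0.989, -0.004], [0.017, -0.002, -1.0]]
force: [-3.4, -0.7, 2.6]
opening: 0.158
```

Run:
```python
from h import *
go(.5726-.04*.9895,.043-.04*.1447,.0535,188.3)
```

```text
t 15.65 pos [0.5315 0.0375 0.053 ] yaw -171.6 j [  -8.   40.  103.   -1.   38. -106.] F [-3.4 -0.7  2.6] op 0.158
shift [-0.0015 -0.0005 -0.0005] roll 0.002
```

Emit:
move_arm([
  [0,0,0,0,0.05],
  [0,0,0,0,0.05],
  [0,0,0,0,0.05],
  [0,0,0,0,0.05],
  [0,0,0,0,0.05],
])

```text
time_s: 16.27
position: [0.5315, 0.0374, 0.053]
tcp_rot: [[-0.989, -0.146, -0.017], [-0.146, 0.989, -0.004], [0.017, -0.002, -1.0]]
force: [-0.4, 0.5, 0.0]
opening: 0.558
```

Emit:
move_arm([
  [0,0,-0.01,0,0.05],
  [0,0,-0.04,0,0.05],
  [0.02,0,-0.09,0,0.05],
  [0.06,0,-0.14,0,0.05],
  [0.07,0,-0.16,0,0.05],
])

```text
time_s: 16.9
position: [0.4633, 0.028, 0.2171]
tcp_rot: [[-0.989, -0.146, -0.014], [-0.146, 0.989, -0.005], [0.015, -0.003, -1.0]]
force: [-0.0, -1.1, 1.0]
opening: 0.573
```

Emit:
move_arm([
  [0,0.06,-0.02,0,0.05],
  [0,0.12,-0.04,0,0.05],
  [0,0.18,-0.04,0,0.05],
  [0,0.24,-0.04,0,0.05],
  [0,0.24,-0.04,0,0.05],
])

```text
time_s: 17.52
position: [0.4276, 0.2692, 0.2572]
tcp_rot: [[-0.988, -0.153, -0.013], [-0.152, 0.988, -0.004], [0.013, -0.002, -1.0]]
force: [0.4, -0.5, -0.1]
opening: 0.575
```

Run:
```python
from h import *
go(.5,.1,.25)
ex=np.array([.9895,.1447]); ey=np.array([-.1447,.9895]); o=np.array([.5726,.043])
for n in('top','scene'):
    c=cam(n); im=optics.capture(n); globals()[n]=im
    h=cv2.cvtColor(im,cv2.COLOR_RGB2HSV)
    for nm,lo,hi,z in(('red',(0,150,90),(8,255,255),.062),('blue',(100,100,50),(122,255,255),.034),('brass',(12,100,90),(32,255,255),.125)):
        cs,_=cv2.findContours(cv2.inRange(h,np.array(lo),np.array(hi)),0,1)
        for q in cs:
            if cv2.contourArea(q)>15:
                r=cv2.minAreaRect(q); w=ray(c,r[0],z)[:2]-o
                if abs(w).max()<.3: print(n,nm,np.round(r[0]),np.round(r[1]),'bay',(w@ex).round(4),(w@ey).round(4))
t=proj(cam('top'),(.6,-.05,.05)).astype(int); s=proj(cam('scene'),(.6,-.05,.05)).astype(int)
f=lambda im,p:cv2.resize(im[p[1]-60:p[1]+60,p[0]-65:p[0]+65],(390,360))
cv2.imwrite('pics/f.png',np.hstack([f(top,t),f(scene,s)])[...,::-1])
```

```text
t 17.52 pos [0.4276 0.2692 0.2572] yaw -171.2 j [ 19.  20.  97.   0.  63. -79.] F [ 0.4 -0.5 -0.1] op 0.575
shift [-0.0458 -0.1783  0.0069] roll 0.0
top red [340. 231.] [11.  3.] bay -0.0409 -0.0009
top blue [338. 220.] [42. 16.] bay 0.0005 -0.0017
top brass [335. 202.] [5. 6.] bay 0.0371 0.0034
top brass [357. 200.] [ 6. 32.] bay 0.0346 -0.0614
top brass [392. 195.] [ 6. 13.] bay 0.0323 -0.1678
top brass [415. 191.] [14. 20.] bay 0.0335 -0.2357
top brass [275. 155.] [28. 52.] bay 0.2073 0.1563
scene red [321. 261.] [13.  7.] bay -0.0352 -0.0066
scene red [343. 162.] [13.  8.] bay -0.2036 0.3247
scene blue [349. 285.] [16. 21.] bay 0.0494 -0.0061
scene blue [323. 269.] [27. 19.] bay -0.0285 -0.0063
scene brass [284. 334.] [28. 20.] bay 0.045 -0.2455
scene brass [306. 318.] [ 8. 18.] bay 0.0593 -0.1886
scene brass [339. 279.] [12. 50.] bay 0.0552 -0.0632
scene brass [450. 282.] [37. 62.] bay 0.2591 0.0827
```

View pics/f.png

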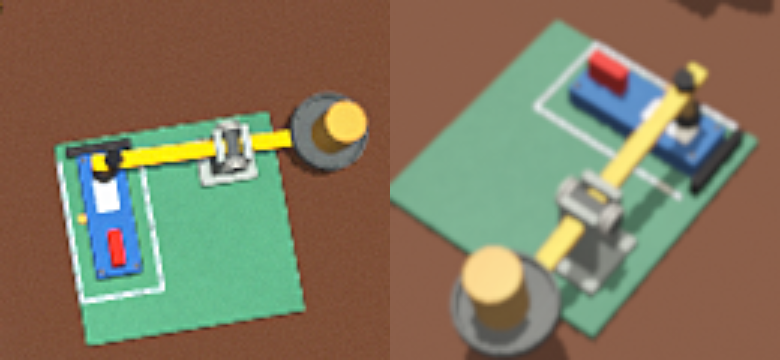

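Run:
```python
from h import *
t=proj(cam('top'),(.6,-.05,.05)).astype(int); s=proj(cam('scene'),(.6,-.05,.05)).astype(int)
ex=np.array([.9895,.1447]); ey=np.array([-.1447,.9895]); o=np.array([.5726,.043])
for n,p,q in(('top',t,(346,120)),('scene',s,(492-390,273))):
    uv=(p[0]-65+q[0]/3,p[1]-60+q[1]/3); w=ray(cam(n),uv,.129)[:2]-o; print(n,'weight top in bay',w@ex,w@ey,'expect .04,-.238 if centred')
```

```text
top weight top in bay 0.037561782104721574 -0.24283062544993245 expect .04,-.238 if centred
scene weight top in bay 0.03878705682151855 -0.2394267933803933 expect .04,-.238 if centred
```

Both views put the weight within about 5 mm of the pan's centre. Handing in.

```bash
python3 -c "
from rig import hand_in
print(hand_in())"
```

```text
the job is handed in; nothing more can be done
None
```

The job is handed in at about 17.7 s of the 48 s allowed. The brass weight stands in the pan and holds the probe up. The blue module lies under the probe, grip towards the open front, and I let go of both. No verdict is reported at hand-in.

**Weight:** two camera views put its top within about 5 mm of where a centred weight would be. The pan is down and the arm is open. I judged the pan's height by eye in the pictures, not by measurement.

**Module:** the top view puts its centre at about x = +0.5 mm, y = −2 mm in the bay frame. It looks straight, flat and inside the white outline. The last push read about 3 N, so contact with the stop is likely but not separately proven.

**Robot:** it was clear of everything, and the force readings I saw stayed below about 10 N.

**Checks that disagreed:** the scene view gave y = −6 mm for the module, still within the limit. It saw the module as two blobs because the arm hides part of it, so its x reading is not usable.

I viewed 12 pictures, two over the budget of 10.

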